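# Tug the latched vial carrier, then invert it

## Task

Before the vials in the inverting stand are mixed, make sure their carrier is latched: take the upright grip of the carrier that sits in the stand, tug it straight up so that the carrier lifts the few millimetres that its catches allow, and let go so that it settles back. Then turn the cradle fully upside down with its crank, over the top to the far stop, and let go. Leave the spare carrier that stands loose on the table where it is.

Things in the scene. Friction and masses are not known exactly. Their poses are not given: they have to be found in the camera images.
- stand: Inverting stand, fixed, place and yaw vary: grey base plate 150 (x) by 190 (y) mm, two posts 116 mm high at y +-72 mm, 10 mm thick. Between them a steel cradle holding a carrier turns on a level axis along y, 100 mm above the table. Origin: centre of the underside, straight below the cradle's middle; x points away from the robot (within 17 degrees), z up.
- carrier_grip (a point): Centre of the grip of the carrier in the stand, 132 mm above the table, straight above the cradle's axis. The grip is a grey upright block, 14 (x) by 44 (y) by 50 mm high, on a white open frame (40 x 102 mm foot, 57 mm high) with three white-capped vials in a row; the frame's roof (34 x 92 mm) lies 25 mm below this point. z points out of the top of the grip.
- crank_grip (a point): Centre of the crank's black sleeve on the stand's right (-y): 16 mm in diameter, 56 mm long along y, spins freely on its pin. At the start it is on the robot's side of the axis, 100 mm above the table. The axis lies 65 mm from it along the point's own +x (away from the robot at the start; the point turns with the cradle). The 7 mm crank arm is 31 mm from it, the carrier's middle 115 mm, along +y.
- cradle (a joint): Angle of the cradle in rad: 0 upright (stop, start), grows as the crank goes up, over the top and down on the side away from the robot, to 3.14 (stop): carrier upside down, crank on the far side, again 100 mm above the table. Friction of 0.2 N m (about 3 N at the crank) keeps it where it is left.
- carrier (a joint): Lift of the carrier in its cradle in m: 0 seated, 0.006 at the hard stop of the catches. A spring draws it back; lifting takes about 6 N to begin and 9 N at the stop.
- spare_carrier: A spare carrier of the same make with two vials only, standing loose on the table away from the stand: 40 x 102 mm foot, 107 mm high with its grip. To be left alone. Origin at the centre of its underside, z up.

How it is judged (in metres and radians):
On the way, in this order (a step that is already met when the one before it is completed fails the run):
1. the carrier is tugged up at least 3 mm against its catches while the cradle is upright (within about 10 degrees) (value of joint carrier above 0.003 m and value of joint cradle below 0.18 rad), for 0.2 s.
2. the carrier is let go and back in its seat, with the cradle still upright (within about 10 degrees) (value of joint carrier below 0.0015 m and value of joint cradle below 0.18 rad and contact force between the fingers and carrier below 0.1 N), for 0.1 s.
At the end, for the whole second after the job is handed in: The cradle is upside down at its far stop (within 10 degrees) and at rest, the carrier seated in it (within 2 mm), and the spare carrier stands within 20 mm of where it was (value of joint cradle above 2.96 rad and value of joint carrier below 0.002 m and velocity of joint cradle between -0.05 and 0.05 rad/s and distance of spare_carrier from where it was at the start of the episode below 0.02 m); the robot touches nothing.
It fails at once if the spare carrier is shifted by more than 20 mm or tipped over (distance of spare_carrier from where it was at the start of the episode above 0.02 m or angle between spare_carrier's own z axis and vertical above 0.3 rad).
It also fails if it takes over 51 s, if anything falls off the work surface, if the arm or the gripper's body presses on something with over 40 N, if the wrist force passes 120 N, or if a joint passes its speed limit or range.

## Robot

A 6-joint arm with a two-finger parallel gripper is mounted at the origin on a cart in front of the work surface, level with it; the furniture and walls round the work are solid. World frame = base frame: x ahead of the robot, y to its left, z up, the work surface at z = 0. Lengths are in m, angles in degrees, forces in N, time in s.
With the tool pointing down it reaches from about 0.35 to 0.875 m from the base axis. Payload 4.2 kg.
Tool frame: the origin (TCP) lies midway between the tips of the shut fingers; the grasp point (between the pads) lies 19 mm behind it; z points along the fingers, y is the line along which they close (so a half turn about z gives the same grasp; the last joint's range is limited). The gripper opens to 87 mm and grips with 3 to 60 N. Pads are 19 mm wide; open, the fingers measure 117 mm over their backs; the gripper's body (75 mm by 190 mm) begins 51 mm behind the grasp point.
Start: joints at [88.614, 22.042, 0.453, 0, -68.411, -14.817], TCP at [0.174, 0.6, 0.223] pointing down, gripper open.
Joint ranges: [-179.83, 179.83], [-69.29, 118.12], [-61.27, 80.66], [-181.25, 117.63], [-171.15, -9.14], [-177.46, 177.46]. Speed limits (degrees/s): [159.86, 159.86, 180, 180, 180, 180].

## Interface

Orientations are given as a 3x3 rotation matrix whose columns are the frame's x, y, z axes.
In Python, from station import r, cams gives the robot as it stands.
- The arm moves only by the tool play_rows, never from a script. Its argument "commands" is text: rows parted by semicolons, each of 6 numbers parted by spaces: the shift along the world's x, y, z normalised to -1 to 1, where 1 is 30 mm, then the turn, a rotation vector about the world's x, y, z normalised to -1 to 1, where 1 is 0.15 rad. A call has 1 to 20 rows; each row shifts and turns the commanded pose from where the row before left it; what a row does not reach is not made up. A row lasts 1/10 s, in which the tool goes at most 50 mm and 8.59 degrees, less where a joint would pass 70% of its speed; a pose out of reach is approached as far as the arm can. A call with a number of a shift or a turn outside -1 to 1 is refused whole. A call with a gripper value outside its range is refused whole. "grip" is the finger opening in mm, from 0 to 87, set as the call begins (left out, the last holds). The fingers move at their own pace and stop on an object; the grip force is fixed at half the most. Time passes only in rows, so rows that do not move let the fingers close. It gives the time, the measured TCP pose, the force, the opening and the grip force at its end, in the units of the state.
- r.sense(): the state, without advancing time (a new reading comes with each control period).
- cams.capture(name): name is "scene" or "top"; returns (picture, depth): 420x560x3 uint8, blue, green, red; 420x560 float32, m along the optical axis (not along the pixel's ray), 0 where there is no reading.
- cams.camera_info(name): a dict with "mtx" (3x3 intrinsics, pixels), "R" (3x3) and "t" (3): a world point X has camera coordinates R X + t. Camera axes: x right, y down, z forward; pixel columns grow to the right and rows downward; lengths in m; the calibration is good to about 2 mm. A picture is of the moment at which its call begins. camera_info takes no time and is no camera call.
- r.finish_job(): hands the job in; it is judged then, once.
The state is a dict: "time_s": time; "joints": joint angles; "joint_velocities": joint speeds; "effort": joint torques, N m; "tcp_pos": TCP position; "ee_rot": TCP orientation; "wrist_force": force on the tool from outside, world axes, zero at the start; "moment": the same for the moment, N m; "gripper_width": opening from 0.0 (shut) to 1.0 (fully open); "gripper_force": force on a finger pad.
Only numpy, scipy, OpenCV 4.12 (cv2) and the standard library are available. Lean on these libraries where they do the work, as an engineer would, in place of code of your own. Each camera call takes 0.05 s, during which the arm holds its last target. There are 200 camera calls.

## Working session

There is one attempt and no reset: what is moved stays moved. The work goes in short steps, Python scripts to look and compute and a tool call to move; the robot and the scene stay as the last step left them, time stands still between calls to the robot, and variables do not carry over. Pictures are saved under pics/ and viewed, at most 10 in all, crops included, and the job is handed in when it is done.

Besides the shell and the picture viewer there is one more tool, called after "Call:" as name(argument=value, ...) on one line, values as JSON. play_rows: Moves the arm, as the interface text tells. Scaled input: -1 to 1 covers 30 mm each way for a shift and 0.15 rad each way for a turn. Its arguments: {"type":"object","properties":{"commands":{"type":"string"},"grip":{"type":"number"}},"required":["commands"]}

```bash
mkdir -p pics; ls
python3 - <<'E'
from station import r,cams
import cv2,numpy as np
for n in("scene","top"):
    p,d=cams.capture(n); cv2.imwrite(f"pics/{n}0.png",p); np.save(f"{n}_d.npy",d)
    i=cams.camera_info(n); np.savez(f"{n}_i.npz",**{k:np.array(i[k]) for k in("mtx","R","t")}); print(n,i)
s=r.sense();print(s)
E
```

```text
pics
scene {'mtx': array([[538.37012432,   0.        , 282.97815603],
       [  0.        , 538.37012432, 211.26436256],
       [  0.        ,   0.        ,   1.        ]]), 'R': array([[ 0.64722968, -0.76198863,  0.0216118 ],
       [-0.40382267, -0.3667755 , -0.83809485],
       [ 0.64654543,  0.53371253, -0.54509628]]), 't': array([-0.37956401,  0.2504708 ,  1.04742638])}
top {'mtx': array([[456.15837817,   0.        , 275.71163502],
       [  0.        , 456.15837817, 212.58292128],
       [  0.        ,   0.        ,   1.        ]]), 'R': array([[-0.01713955, -0.99946855, -0.02772828],
       [-0.99590265,  0.01952806, -0.08829814],
       [ 0.08879269,  0.02610128, -0.99570808]]), 't': array([-0.05706007,  0.47623928,  1.04416845])}
{'time_s': 0.1, 'joints': array([ 8.86147406e+01,  2.20862943e+01,  3.86236629e-01, -2.42709442e-02,
       -6.84104405e+01, -1.48174395e+01]), 'joint_velocities': array([-0.04266898, -0.06064381,  0.19378488,  0.20729404, -0.10275329,
       -0.01853567]), 'effort': array([-5.47366435e-04, -3.91692996e+01,  1.87935358e+01,  4.23203319e+00,
        1.34026771e-02, -7.15828787e-05]), 'tcp_pos': array([0.17422694, 0.59965911, 0.22156297]), 'ee_rot': array([[ 9.60236957e-01, -2.79185945e-01, -4.40395998e-04],
       [-2.79186270e-01, -9.60235047e-01, -1.91843939e-03],
       [ 1.12717642e-04,  1.96510892e-03, -9.99998063e-01]]), 'wrist_force': array([ 0.49061723, -0.31274208,  0.29041738]), 'moment': array([-0.01077411,  0.03774216, -0.0594595 ]), 'gripper_force': 0.0, 'gripper_width': 1.000996465361269}
```

View pics/scene0.png

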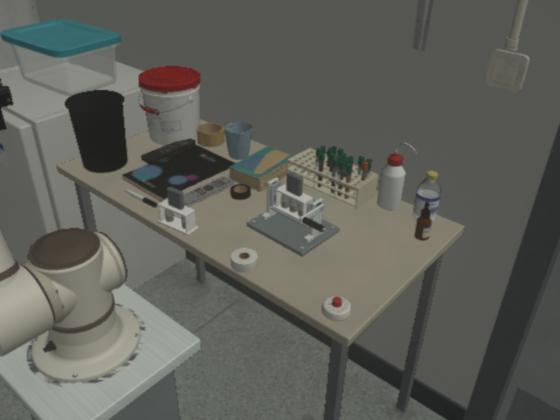

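View pics/top0.png

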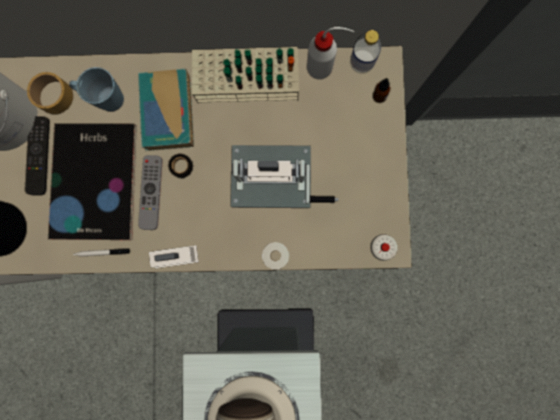

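The scene view shows the stand at about (293,215) and the spare carrier at (178,210). In the top view the stand plate spans (232..310, 146..208), the crank sleeve is near (322,199) and the spare carrier is near (173,257). I'll enlarge the stand.

Run:
```python
import cv2
p=cv2.imread("pics/top0.png")[140:215,225:345]
p=cv2.convertScaleAbs(cv2.resize(p,None,fx=6.5,fy=6.5,interpolation=cv2.INTER_CUBIC),alpha=1.6)
cv2.imwrite("pics/c1.png",p)
```

```text
(no output)
```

View pics/c1.png

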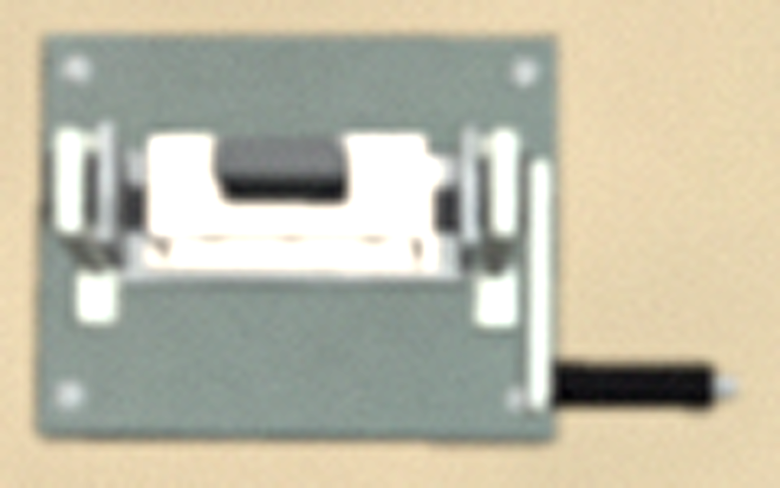

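The crop shows the plate corners at (43,36), (553,37), (553,438) and (38,437). The grip top is around (281,154), the sleeve spans (555..713, 385), and the crank arm is at u≈540.

```bash
cat > h.py <<'E'
import numpy as np
def ray(n,u,v,z):
    i=np.load(f"{n}_i.npz"); d=i["R"].T@np.linalg.solve(i["mtx"],[u,v,1.]); o=-i["R"].T@i["t"]
    return o+d*(z-o[2])/d[2]
def crop(x,y,z): return ray("top",(x+.5)/6.5-.5+225,(y+.5)/6.5-.5+140,z)
def dep(n,u,v):
    d=np.load(f"{n}_d.npy")[v,u]; i=np.load(f"{n}_i.npz")
    return i["R"].T@(d*np.linalg.solve(i["mtx"],[u,v,1.])-i["t"])
E
python3 - <<'E'
from h import *
np.set_printoptions(precision=4,suppress=True)
P=[crop(*q,.008) for q in((43,36),(553,37),(553,438),(38,437))]
print("plate",*P,"c",np.mean(P,0)); print(np.linalg.norm(P[0]-P[1]),np.linalg.norm(P[0]-P[3]))
yaw=lambda a,b:np.degrees(np.arctan2(-(b-a)[0]*-1,-(b-a)[1]))
print("yaw-ish",yaw(P[0],P[1]),yaw(P[3],P[2]))
a=[crop(x,y,.157) for x,y in((216,137),(347,137),(347,170),(216,170))];print("grip",np.mean(a,0),a)
s=[crop(555,386,.1),crop(713,384,.1)];print("sleeve",s,np.mean(s,0))
for u,v in((268,164),(258,163),(318,199),(328,199),(300,150),(300,205)):print(u,v,dep("top",u,v))
q=[crop(69,129,.116),crop(69,180,.116),crop(505,180,.116)];print("posts",q,(q[1]+q[2])/2)
print("spare",ray("top",166,258,.107))
E
```

```text
plate [0.6407 0.0385 0.008 ] [ 0.6359 -0.1493  0.008 ] [ 0.4879 -0.1458  0.008 ] [0.492  0.0416 0.008 ] c [ 0.5642 -0.0537  0.008 ]
0.18787336238184782 0.1487167966875173
yaw-ish -1.4772187289741365 -1.2550897984592737
grip [ 0.565 -0.055  0.157] [array([ 0.5708, -0.0344,  0.157 ]), array([ 0.5698, -0.0758,  0.157 ]), array([ 0.5593, -0.0757,  0.157 ]), array([ 0.5602, -0.0343,  0.157 ])]
sleeve [array([ 0.4961, -0.1424,  0.1   ]), array([ 0.4957, -0.1947,  0.1   ])] [ 0.4959 -0.1685  0.1   ]
268 164 [ 0.5637 -0.0552  0.1551]
258 163 [ 0.5656 -0.0348  0.1582]
318 199 [ 0.495  -0.1593  0.1057]
328 199 [ 0.4946 -0.1807  0.1054]
300 150 [ 0.6247 -0.126   0.0092]
300 205 [ 0.4926 -0.123   0.0118]
posts [array([0.583 , 0.0169, 0.116 ]), array([0.5659, 0.017 , 0.116 ]), array([ 0.5627, -0.1268,  0.116 ])] [ 0.5643 -0.0549  0.116 ]
spare [0.3745 0.1682 0.107 ]
```

Call:
play_rows(commands="0 -0.5 0.7 0 0 0;0.3 -1 0.7 0 0 -0.4;0.6 -1 0 0 0 -0.4;0.6 -1 0 0 0 -0.4;0.6 -1 0 0 0 -0.4;0.6 -1 0 0 0 -0.4;0.6 -1 0 0 0 -0.4;0.6 -1 0 0 0 -0.4;0.6 -1 0 0 0 -0.4;0.6 -1 0 0 0 -0.4;0.6 -1 0 0 0 -0.4;0.6 -1 0 0 0 -0.4;0.6 -1 0 0 0 -0.4;0.6 -1 0 0 0 -0.4;0.6 -1 0 0 0 -0.4;0.6 -1 0 0 0 -0.4;0.6 -1 0 0 0 -0.4;0.6 -1 0 0 0 -0.4;0.6 -1 0 0 0 -0.4;0.6 -1 0 0 0 -0.4", grip=87)

```text
time_s: 2.1
tcp_pos: [0.5077, 0.0137, 0.2642]
ee_rot: [[0.145, -0.989, -0.001], [-0.989, -0.145, 0.0], [-0.0, 0.001, -1.0]]
wrist_force: [0.7, 0.2, 0.6]
gripper_width: 0.998
gripper_force: 0.0
```

Call:
play_rows(commands="0.63 -0.76 0 0 0 -0.38;0.63 -0.76 0 0 0 -0.38;0.64 -0.76 0 0 0 -0.37;0 0 -1 0 0 0;0 0 -1 0 0 0;0 0 0 0 0 0;0 0 0 0 0 0")

```text
time_s: 2.8
tcp_pos: [0.5645, -0.0534, 0.2047]
ee_rot: [[-0.021, -1.0, -0.001], [-1.0, 0.021, -0.001], [0.001, 0.001, -1.0]]
wrist_force: [0.8, -1.0, 1.4]
gripper_width: 0.997
gripper_force: 0.0
```

Run:
```python
from station import r,cams
import cv2
s=r.sense();print(s["time_s"],s["tcp_pos"],s["ee_rot"],s["joints"])
p,d=cams.capture("scene");c=p[90:260,220:370]
cv2.imwrite("pics/s1.png",cv2.convertScaleAbs(cv2.resize(c,None,fx=3.5,fy=3.5,interpolation=cv2.INTER_CUBIC),alpha=1.5))
```

```text
2.8 [ 0.56448475 -0.05342979  0.20472251] [[-2.10436321e-02 -9.99778244e-01 -7.92409983e-04]
 [-9.99778086e-01  2.10443861e-02 -9.55581256e-04]
 [ 9.72045132e-04  7.72125235e-04 -9.99999229e-01]] [ 1.09878052e+01  1.72129833e+01 -9.42888193e+00  5.04256616e-02
 -6.34131486e+01 -1.22162174e+01]
```

View pics/s1.png

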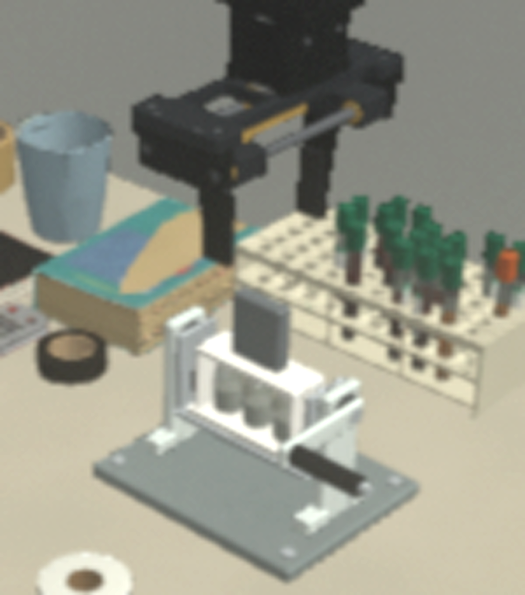

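The scene crop shows the open fingers straddling above the grip, and the fingertip pixel matches its predicted position. I'll descend and close.

Call:
play_rows(commands="0 0 -0.7 0 0 0;0 0 -0.7 0 0 0;0 0 -0.7 0 0 0;0 0 -0.7 0 0 0;0 0 0 0 0 0;0 0 0 0 0 0")

```text
time_s: 3.45
tcp_pos: [0.5656, -0.053, 0.1223]
ee_rot: [[-0.021, -1.0, 0.003], [-1.0, 0.021, -0.0], [0.0, -0.003, -1.0]]
wrist_force: [-0.0, -0.5, 0.5]
gripper_width: 0.998
gripper_force: 0.0
```

Call:
play_rows(commands="0 0 0 0 0 0;0 0 0 0 0 0;0 0 0 0 0 0;0 0 0 0 0 0;0 0 0 0 0 0;0 0 0 0 0 0;0 0 0 0 0 0;0 0 0 0 0 0;0 0 0 0 0 0;0 0 0 0 0 0", grip=5)

```text
time_s: 4.45
tcp_pos: [0.5636, -0.0533, 0.1204]
ee_rot: [[-0.022, -1.0, -0.002], [-1.0, 0.022, -0.0], [0.0, 0.002, -1.0]]
wrist_force: [-7.8, 1.3, 4.4]
gripper_width: 0.17
gripper_force: 3.5
```

Call:
play_rows(commands="0 0 0 0 0 0;0 0 0 0 0 0;0 0 0.07 0 0 0;0 0 0.07 0 0 0;0 0 0 0 0 0")

```text
time_s: 4.95
tcp_pos: [0.5631, -0.0533, 0.1234]
ee_rot: [[-0.022, -1.0, -0.003], [-1.0, 0.022, 0.0], [-0.0, 0.003, -1.0]]
wrist_force: [-2.6, 0.1, -6.9]
gripper_width: 0.157
gripper_force: 30.0
```

Call:
play_rows(commands="0 0 0.05 0 0 0;0 0 0.05 0 0 0;0 0 0 0 0 0;0 0 0 0 0 0;0 0 0 0 0 0;0 0 0 0 0 0")

```text
time_s: 5.55
tcp_pos: [0.5631, -0.0533, 0.1265]
ee_rot: [[-0.022, -1.0, -0.003], [-1.0, 0.022, 0.0], [-0.0, 0.003, -1.0]]
wrist_force: [-3.7, -0.8, -15.2]
gripper_width: 0.16
gripper_force: 30.0
```

Call:
play_rows(commands="0 0 -0.1 0 0 0;0 0 -0.1 0 0 0;0 0 0 0 0 0;0 0 0 0 0 0;0 0 0 0 0 0")

```text
time_s: 6.05
tcp_pos: [0.5632, -0.0533, 0.1224]
ee_rot: [[-0.021, -1.0, -0.003], [-1.0, 0.021, -0.0], [0.0, 0.003, -1.0]]
wrist_force: [-7.3, 1.9, -7.4]
gripper_width: 0.159
gripper_force: 30.0
```

Call:
play_rows(commands="0 0 0 0 0 0;0 0 0 0 0 0;0 0 0 0 0 0;0 0 0 0 0 0;0 0 0 0 0 0;0 0 0 0 0 0;0 0 0 0 0 0;0 0 0 0 0 0", grip=87)

```text
time_s: 6.85
tcp_pos: [0.5645, -0.0533, 0.1218]
ee_rot: [[-0.021, -1.0, 0.0], [-1.0, 0.021, -0.0], [0.0, -0.0, -1.0]]
wrist_force: [0.4, -0.7, -0.3]
gripper_width: 0.799
gripper_force: 0.0
```

Call:
play_rows(commands="0 0 1 0 0 0;0 0 1 0 0 0;0 0 1 0 0 0;-0.45 -0.83 0 0 0 0;-0.45 -0.83 0 0 0 0;-0.45 -0.83 0 0 0 0;-0.45 -0.83 0 0 0 0;-0.47 -0.84 0 0 0 0;0 0 -0.8 0 0 0;0 0 -0.8 0 0 0;0 0 0 0 0 0;0 0 0 0 0 0")

```text
time_s: 8.05
tcp_pos: [0.4965, -0.1782, 0.1641]
ee_rot: [[-0.021, -1.0, -0.0], [-1.0, 0.021, -0.001], [0.001, 0.0, -1.0]]
wrist_force: [-0.2, 0.3, -0.2]
gripper_width: 0.998
gripper_force: 0.0
```

Run:
```python
from station import r,cams
import cv2
s=r.sense();print(s["time_s"],s["tcp_pos"])
p,d=cams.capture("scene");c=p[90:260,220:370]
cv2.imwrite("pics/s2.png",cv2.convertScaleAbs(cv2.resize(c,None,fx=3.5,fy=3.5,interpolation=cv2.INTER_CUBIC),alpha=1.5))
```

```text
8.05 [ 0.49653274 -0.17823197  0.16405903]
```

View pics/s2.png

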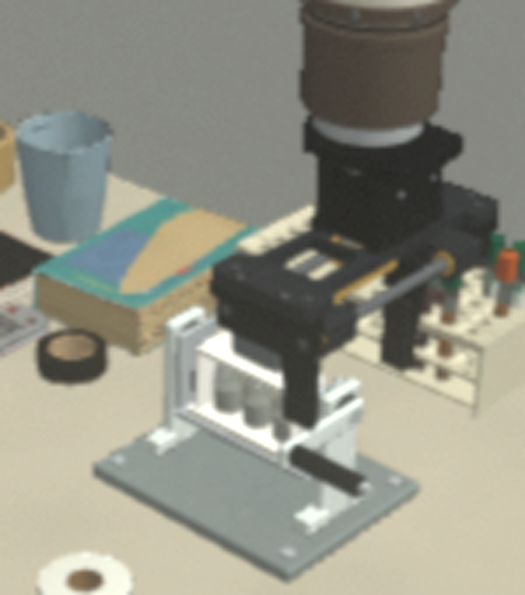

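The picture shows the carrier seated and the gripper above the sleeve, with the closing line across it. I'll descend and close.

Call:
play_rows(commands="0 0 -0.7 0 0 0;0 0 -0.7 0 0 0;0 0 -0.7 0 0 0;0 0 -0.7 0 0 0;0 0 0 0 0 0;0 0 0 0 0 0")

```text
time_s: 8.7
tcp_pos: [0.4975, -0.1781, 0.081]
ee_rot: [[-0.021, -1.0, 0.002], [-1.0, 0.021, -0.001], [0.001, -0.002, -1.0]]
wrist_force: [-0.4, -0.5, 1.3]
gripper_width: 0.998
gripper_force: 0.0
```

Call:
play_rows(commands="0 0 0 0 0 0;0 0 0 0 0 0;0 0 0 0 0 0;0 0 0 0 0 0;0 0 0 0 0 0;0 0 0 0 0 0;0 0 0 0 0 0;0 0 0 0 0 0;0 0 0 0 0 0;0 0 0 0 0 0;0 0 0 0 0 0;0 0 0 0 0 0;0 0 0 0 0 0", grip=5)

```text
time_s: 10.0
tcp_pos: [0.4943, -0.178, 0.0792]
ee_rot: [[-0.022, -1.0, -0.004], [-1.0, 0.022, 0.0], [-0.0, 0.004, -1.0]]
wrist_force: [-5.1, 0.0, 1.4]
gripper_width: 0.17
gripper_force: 30.0
```

Run:
```python
import numpy as np
# 36 steps of 5 deg on r=65, along (.9997,-.0236)
for k in range(0,180,6):
    a,b=np.radians([k,k+6]); dx=65*(np.cos(a)-np.cos(b)); dz=65*(np.sin(b)-np.sin(a))
    print(f"{dx/30:.3f} {-.0236*dx/30:.3f} {dz/30:.3f} 0 0 0",end=";")
```

```text
0.012 -0.000 0.226 0 0 0;0.035 -0.001 0.224 0 0 0;0.059 -0.001 0.219 0 0 0;0.081 -0.002 0.212 0 0 0;0.103 -0.002 0.202 0 0 0;0.124 -0.003 0.190 0 0 0;0.143 -0.003 0.176 0 0 0;0.160 -0.004 0.160 0 0 0;0.176 -0.004 0.143 0 0 0;0.190 -0.004 0.124 0 0 0;0.202 -0.005 0.103 0 0 0;0.212 -0.005 0.081 0 0 0;0.219 -0.005 0.059 0 0 0;0.224 -0.005 0.035 0 0 0;0.226 -0.005 0.012 0 0 0;0.226 -0.005 -0.012 0 0 0;0.224 -0.005 -0.035 0 0 0;0.219 -0.005 -0.059 0 0 0;0.212 -0.005 -0.081 0 0 0;0.202 -0.005 -0.103 0 0 0;0.190 -0.004 -0.124 0 0 0;0.176 -0.004 -0.143 0 0 0;0.160 -0.004 -0.160 0 0 0;0.143 -0.003 -0.176 0 0 0;0.124 -0.003 -0.190 0 0 0;0.103 -0.002 -0.202 0 0 0;0.081 -0.002 -0.212 0 0 0;0.059 -0.001 -0.219 0 0 0;0.035 -0.001 -0.224 0 0 0;0.012 -0.000 -0.226 0 0 0;
```

Call:
play_rows(commands="0.01 0 0.23 0 0 0;0.03 0 0.22 0 0 0;0.06 0 0.22 0 0 0;0.08 0 0.21 0 0 0;0.1 0 0.2 0 0 0;0.12 0 0.19 0 0 0;0.14 0 0.18 0 0 0;0.16 0 0.16 0 0 0;0.18 -0.01 0.14 0 0 0;0.19 -0.01 0.12 0 0 0")

```text
time_s: 11.0
tcp_pos: [0.528, -0.1789, 0.1362]
ee_rot: [[-0.022, -1.0, -0.001], [-1.0, 0.022, -0.0], [0.0, 0.001, -1.0]]
wrist_force: [-3.9, -2.4, -3.9]
gripper_width: 0.171
gripper_force: 30.0
```

Tracking well, with low forces, so I'll continue.

Call:
play_rows(commands="0.2 -0.01 0.1 0 0 0;0.21 -0.01 0.08 0 0 0;0.22 -0.01 0.06 0 0 0;0.22 -0.01 0.03 0 0 0;0.23 0 0.01 0 0 0;0.23 0 -0.01 0 0 0;0.22 -0.01 -0.03 0 0 0;0.22 -0.01 -0.06 0 0 0;0.21 -0.01 -0.08 0 0 0;0.2 0 -0.1 0 0 0")

```text
time_s: 12.0
tcp_pos: [0.5919, -0.1808, 0.1355]
ee_rot: [[-0.022, -1.0, -0.004], [-1.0, 0.022, 0.0], [-0.0, 0.004, -1.0]]
wrist_force: [-6.2, -1.9, -2.9]
gripper_width: 0.171
gripper_force: 30.0
```

Call:
play_rows(commands="0.19 0 -0.12 0 0 0;0.17 -0.01 -0.14 0 0 0;0.15 0 -0.16 0 0 0;0.13 0 -0.18 0 0 0;0.11 0 -0.19 0 0 0;0.1 0 -0.2 0 0 0;0.08 0 -0.21 0 0 0;0.05 0 -0.22 0 0 0;0.03 0 -0.22 0 0 0;0 0 -0.22 0 0 0;0 0 -0.05 0 0 0;0 0 0 0 0 0;0 0 0 0 0 0")

```text
time_s: 13.3
tcp_pos: [0.6244, -0.1817, 0.0795]
ee_rot: [[-0.021, -1.0, 0.002], [-1.0, 0.021, -0.001], [0.001, -0.002, -1.0]]
wrist_force: [-3.3, -3.8, -0.9]
gripper_width: 0.172
gripper_force: 30.0
```

Call:
play_rows(commands="0 0 -0.07 0 0 0;0 0 -0.05 0 0 0;0 0 0 0 0 0;0 0 0 0 0 0")

```text
time_s: 13.7
tcp_pos: [0.6245, -0.1818, 0.0789]
ee_rot: [[-0.02, -1.0, 0.003], [-1.0, 0.02, -0.002], [0.002, -0.003, -1.0]]
wrist_force: [-8.2, -1.9, 11.0]
gripper_width: 0.172
gripper_force: 30.0
```

At the stop: an 11 N reaction and no more travel. I'll back off the preload, open and withdraw.

Call:
play_rows(commands="0 0 0.05 0 0 0;0 0 0 0 0 0;0 0 0 0 0 0;0 0 0 0 0 0;0 0 0 0 0 0;0 0 0 0 0 0;0 0 0 0 0 0;0 0 0 0 0 0;0 0 0 0 0 0;0 0 0 0 0 0;0 0 0 0 0 0;0 0 0 0 0 0", grip=87)

```text
time_s: 14.9
tcp_pos: [0.6235, -0.181, 0.0765]
ee_rot: [[-0.022, -1.0, 0.0], [-1.0, 0.022, 0.0], [-0.0, -0.0, -1.0]]
wrist_force: [0.3, -0.3, 0.4]
gripper_width: 0.994
gripper_force: 0.0
```

Call:
play_rows(commands="0 0 0.5 0 0 0;0 0 1 0 0 0;0 0 1 0 0 0;0 0 1 0 0 0;0 0 1 0 0 0;0 0 1 0 0 0;0 -0.5 0 0 0 0;0 0 0 0 0 0;0 0 0 0 0 0")

```text
time_s: 15.8
tcp_pos: [0.6227, -0.1961, 0.24]
ee_rot: [[-0.023, -1.0, -0.002], [-1.0, 0.023, 0.001], [-0.001, 0.002, -1.0]]
wrist_force: [0.3, -0.5, -0.4]
gripper_width: 0.997
gripper_force: 0.0
```

Run:
```python
from station import r,cams
import cv2
s=r.sense();print(s["time_s"],s["tcp_pos"],s["gripper_width"])
p,d=cams.capture("scene");c=p[90:260,140:370]
cv2.imwrite("pics/s3.png",cv2.convertScaleAbs(cv2.resize(c,None,fx=3.4,fy=3.4,interpolation=cv2.INTER_CUBIC),alpha=1.5))
```

```text
15.8 [ 0.62267346 -0.19611545  0.23999688] 0.9970536965760116
```

View pics/s3.png

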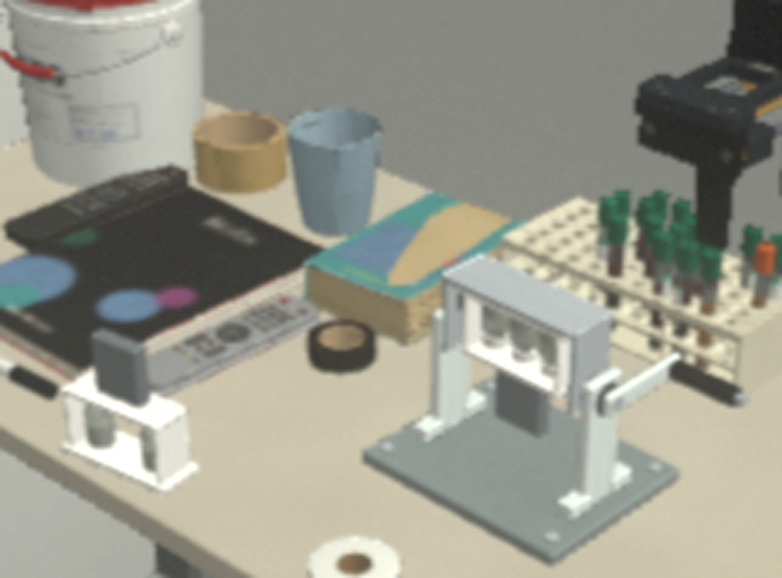

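The cradle is upside down, with the grip hanging at crop (522,400) and the crank level on the far side at (705,382). The spare carrier stands untouched at (125,410), and the gripper is clear of everything.

```bash
python3 -c "
from station import r
print(r.finish_job())"
```

```text
the job is handed in; nothing more can be done
None
```

I tugged the carrier up about 6 mm and let it settle back, turned the cradle over the top to its far stop, let go, and handed the job in at about 16 s; the spare carrier was left untouched, and the hand-in returned no verdict.

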